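# Load a V block up the inspection ramp to its top stop

### The job

Clear the brass bush off the inspection ramp into the grey parts tray. Then set the steel V block down flat on the foot of the ramp below the guide rails, groove up and running up the ramp, let go of it, and push it up between the rails, sliding on the deck and never lifted off it, until it rests squarely against the red top stop under the gauge bridge. Leave it there and leave the other things on the table where they lie.

Things in the scene. Friction and masses are not known exactly. Their poses are not given: they have to be found in the camera images.
- ramp: Fixed ramp, aluminium deck 110 wide rising 8 degrees away from the robot. Origin: on the deck surface, mid-width, at the foot of the red stop's face. Own x points up the slope along the deck, y across to the left, z off the deck. Deck from x -215 (about 24 above the table) to the stop face x 0 (54 above the table). Stop 90 wide, 28 high. With the block home its lower end face is at x -50.
- rail_mouth (a point): Deck surface, mid-width, at ramp x -110, where the two dark guide rails begin: 50 apart inside, 8 thick, 7 high, running from here up to the stop. Flared lead-ins reach 23 below this point (about 70 apart inside at their mouth). The foot of the ramp, ramp x -215 to -133, has no rails. Axes as the ramp's.
- bridge_edge (a point): Middle of the lower front edge of the blue bridge, ramp x -62, 50 off the deck. Bridge plate 70 long, 108 wide, 6 thick, posts outside the rails (82 apart inside), dial gauge on it up to 110 off the deck, 43 behind the edge; its stem ends 39 off the deck. It overhangs the home block's lower end by 12, so push with the tool leaning back 20 to 45 degrees, tips ahead under it.
- vee_mid (a point): Centre (half-way up) of the loose steel V block, 50 long (own x, the direction of the groove) x 44 wide (y) x 32 high (z), about 0.42 kg (30 per cent more or less); a V groove opens on its top; the two ends are alike; its lower end face is solid outside the V and, at mid-width, up to about 10 above its underside. It starts on the table. Friction holds it anywhere on the ramp; sliding it up takes a few newtons.
- bush_mid (a point): Centre (half-way up) of the loose brass guide bush, 28 diameter x 22 high, upright (own z), standing on the ramp deck in the way of the block. Between the rails grasp it along the channel or by its part above the rails.
- tray: Fixed grey open tray, 110 (own x) x 120 (y) x 30 high, walls and floor 3; origin at the centre of its underside. Tray and block each start in one of two places left of the ramp. Between them and the ramp, farther from the robot, stands a fixed grey control box 240 high (nearest face about x 0.52 m, y -0.02 to 0.12 m): carry things round its near side.
- tape: Bystander: roll of black tape, 58 diameter, 19 high; origin under its centre.
- hex_key: Bystander: steel hex key, 154 long (own y), 8 high; origin under the centre.
- bolt: Bystander: steel bolt standing on its head, 20 wide, 51 high; origin under its centre.
- brush: Bystander: blue-handled brush, 172 long (own y), 10 high; origin under the centre.

How it is judged:
On the way, in this order (a step that is already met when the one before it is completed fails the run):
1. the bush lies in the tray, released (x of bush_mid in the frame of tray between -0.05 and 0.05 m and y of bush_mid in the frame of tray between -0.055 and 0.055 m and z of bush_mid in the frame of tray below 0.03 m and contact force between the fingers and bush below 0.1 N), for 0.2 s.
2. the V block sits flat on the foot of the ramp, released (x of vee_mid in the frame of ramp between -0.2 and -0.13 m and y of vee_mid in the frame of ramp between -0.025 and 0.025 m and z of vee_mid in the frame of ramp between 0.012 and 0.019 m and contact force between the fingers and vee below 0.1 N), for 0.2 s.
At the end, for the whole second after the job is handed in: The V block lies flat between the rails, groove up the ramp within 0.08 rad, its upper end face within 3.5 mm of the stop; the bush is in the tray (x of vee_mid in the frame of ramp between -0.0285 and -0.02 m and y of vee_mid in the frame of ramp between -0.006 and 0.006 m and z of vee_mid in the frame of ramp between 0.012 and 0.019 m and angle between the x axis of vee_mid and the x axis of ramp, either way round below 0.08 rad and angle between the z axis of vee_mid and the z axis of ramp, either way round below 0.08 rad and x of bush_mid in the frame of tray between -0.05 and 0.05 m and y of bush_mid in the frame of tray between -0.055 and 0.055 m and z of bush_mid in the frame of tray below 0.03 m); the robot touches nothing.
It fails at once if the block is lifted off the deck (more than 9 mm) between the rails instead of being slid (x of vee_mid in the frame of ramp between -0.11 and 0.02 m and y of vee_mid in the frame of ramp between -0.03 and 0.03 m and z of vee_mid in the frame of ramp between 0.025 and 0.055 m).
It fails at once if a bystander is moved more than 30 mm (distance of any of tape, hex_key, bolt, brush from where it was at the start of the episode above 0.03 m).
It also fails if it takes over 70 s, if anything falls off the work surface, if the arm or the gripper's body presses on something with over 40 N, if the wrist force passes 120 N, or if a joint passes its speed limit or range.

### The arm

A 6-joint arm with a two-finger parallel gripper is mounted at the origin on a cart in front of the work surface, level with it; the furniture and walls round the work are solid. World frame = base frame: x ahead of the robot, y to its left, z up, the work surface at z = 0. Lengths are in m, angles in rad, forces in N, time in s.
With the tool pointing down it reaches from about 0.275 to 0.825 m from the base axis. Payload 4.9 kg.
Tool frame: the origin (TCP) lies midway between the tips of the shut fingers; the grasp point (between the pads) lies 19 mm behind it (bot.grip_depth is the distance from the TCP to the grasp point, in m); y points along the fingers, x is the direction in which the jaws open and shut, and the axes are right-handed (so a half turn about y gives the same grasp; the last joint's range is limited). The gripper opens to 85 mm and grips with 20 to 120 N. Pads are 22 mm wide; open, the fingers measure 114 mm over their backs; the gripper's body (76 mm by 85 mm) begins 54 mm behind the grasp point. The pads swing forward as they close: fully open they stand 13 mm farther back than shut.
Start: joints at [1.13, 0.326, -0.193, 1.052, 0, 1.437], TCP at [0.166, 0.524, 0.231] pointing down, gripper open.
Joint ranges: [-2.65, 2.65], [-0.97, 1.79], [-1.3, 1.35], [-1.93, 2.1], [-1.47, 1.37], [-3.14, 3.14]. Speed limits (rad/s): [2.57, 2.57, 3.14, 3.14, 3.14, 3.14].

### API

Orientations are given as a unit quaternion [w, x, y, z].
In Python, from cell import bot gives the robot as it stands. Calls block until the motion is done:
- bot.move_pose(position, orientation): joint-space move of the TCP to a pose.
- bot.move_linear(position, speed=0.15, rotation=None, until_force=None): straight line of the TCP; rotation=None keeps the orientation; speed is the mean speed in m/s. With until_force (N) it stops when the force on the tool has changed by that much, and returns True; else False.
- bot.goto_joints(angles): joint-space move.
- bot.set_gripper(opening, grasp_force=None): opening from 0.0 (shut) to 1.0 (fully open); grasp_force is the grip in N (None keeps the last); returns when the fingers have stopped.
- bot.wait(seconds).
- bot.solve_ik(position, orientation): joint angles nearest the present ones, or None.
- bot.camera(name): name is "scene" or "top"; returns the picture (480x640x3 uint8, red, green, blue); there is no depth.
- bot.calibration(name): a dict with "mtx" (3x3 intrinsics, pixels), "k1" (the pictures are not rectified: a ray, as slopes to the right and down, at radius r is drawn at 1 + k1 r^2 times it, then the intrinsics apply), "extrinsics" (4x4, takes a point from world to camera coordinates). Camera axes: x right, y down, z forward; pixel columns grow to the right and rows downward; lengths in m; the calibration is good to about 2 mm. A picture is of the moment at which its call begins. calibration takes no time and is no camera call.
A pose or a line that the arm cannot do raises bot.PlanningError and nothing moves.
- bot.close_job(): hands the job in, once; it reports no verdict.
Trained networks look in the newest picture that a camera, given by its name, has taken for a name from the list of things; names that differ only in an ending like _2 or _b are one class to them, and where a whole thing is asked for, a point or a joint stands for the part that bears it (a point fixed in the world has none). Each returns a list of dicts, best first, with "confidence" (0 to 1); they miss things now and then, are a little off and sometimes report something else, mostly with a low value. They report only what shows in the picture. A call takes as long as a camera call.
- bot.search_frame(camera, thing): "bbox" ([left, top, width, height] in pixels, round what is visible of it).
Readings, each from a call of its own:
- bot.read_clock(): time.
- bot.read_joint_positions(): joint angles.
- bot.read_joint_vel(): joint speeds.
- bot.read_joint_efforts(): joint torques, N m.
- bot.read_position(): TCP position.
- bot.read_tool_rot(): TCP orientation.
- bot.read_ft_force(): force on the tool from outside, world axes, zero at the start.
- bot.read_moment(): the same for the moment, N m.
- bot.read_gripper_width(): opening from 0.0 (shut) to 1.0 (fully open).
Only numpy, scipy, OpenCV 4.12 (cv2) and the standard library are available. Lean on these libraries where they do the work, as an engineer would, in place of code of your own. Each camera call takes 0.05 s, during which the arm holds its last target. There are 200 camera calls.

## Working session

There is one attempt and no reset: what is moved stays moved. The work goes in short steps, each a Python script; the robot and the scene stay as the last script left them, time stands still between calls to the robot, and variables do not carry over. Pictures are saved under pics/ and viewed, about 8 in all and at most 12, crops included, and the job is handed in when it is done.

```bash
ls; mkdir -p pics; python3 - <<'E'
from cell import bot
import cv2,numpy as np
for n in("scene","top"):
    im=bot.camera(n); cv2.imwrite(f"pics/{n}0.png",im[:,:,::-1])
    c=bot.calibration(n); print(n,np.round(c["mtx"],1).tolist(),c["k1"],np.round(c["extrinsics"],4).tolist())
    for t in["ramp","vee_mid","bush_mid","tray","tape","hex_key","bolt","brush"]:
        print(t,[(np.round(d["bbox"],1).tolist(),round(d["confidence"],2)) for d in bot.search_frame(n,t)[:2]])
print(bot.read_clock(),bot.read_tool_rot())
E
```

```text
pics
scene [[586.3, 0.0, 329.8], [0.0, 586.3, 229.7], [0.0, 0.0, 1.0]] 0.0467120907052393 [[0.4958, -0.8684, -0.0012, -0.2806], [-0.3716, -0.211, -0.9041, 0.2566], [0.7849, 0.4487, -0.4273, 1.2619], [0.0, 0.0, 0.0, 1.0]]
ramp [([370.2, 198.8, 68.9, 79.1], 0.83)]
vee_mid []
bush_mid [([393.3, 241.7, 10.2, 11.5], 0.65)]
tray [([234.3, 232.3, 53.9, 34.5], 0.73)]
tape [([483.0, 257.1, 6.6, 19.1], 0.6)]
hex_key []
bolt [([482.3, 254.5, 6.7, 22.5], 0.55)]
brush [([296.5, 283.5, 45.3, 10.0], 0.84)]
top [[466.8, 0.0, 318.4], [0.0, 466.8, 238.0], [0.0, 0.0, 1.0]] -0.014248026135328957 [[0.0085, -0.9998, -0.0158, -0.0417], [-0.9839, -0.0055, -0.1785, 0.5206], [0.1784, 0.0171, -0.9838, 1.0404], [0.0, 0.0, 0.0, 1.0]]
ramp [([371.4, 151.6, 56.4, 106.5], 0.85)]
vee_mid [([148.4, 255.9, 27.4, 26.4], 0.83)]
bush_mid [([390.2, 215.3, 14.0, 13.4], 0.65)]
tray [([214.8, 254.9, 56.2, 50.7], 0.65), ([390.8, 224.2, 6.5, 3.7], 0.25)]
tape [([181.7, 305.7, 26.2, 18.3], 0.83)]
hex_key [([471.3, 271.4, 31.1, 63.0], 0.71)]
bolt [([485.0, 198.0, 11.3, 11.9], 0.4)]
brush [([324.6, 296.5, 68.1, 28.0], 0.71)]
0.9 [ 0.57053381 -0.57052985 -0.41773193  0.41771628]
```

View pics/top0.png

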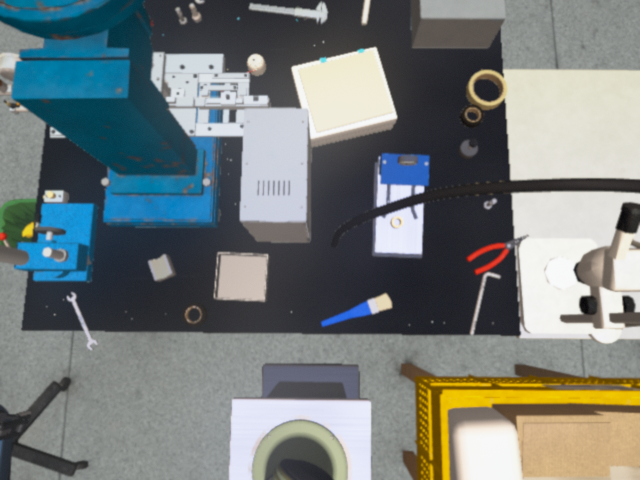

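View pics/scene0.png

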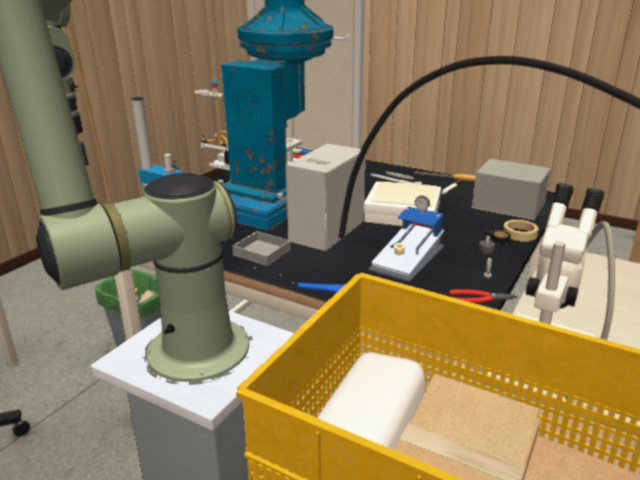

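The top picture shows the ramp at about (400,205) with the bush near (397,223). The tray is at (241,277), the block at (161,267), and the box at (275,175). A black cable arches over the ramp area. The scene picture agrees. Next I'll crop for detail and triangulate the cable.

```bash
cat > h.py <<'E'
import numpy as np,cv2
from scipy.spatial.transform import Rotation as R
from cell import bot
C={n:bot.calibration(n) for n in("scene","top")}
def proj(n,P):
    c=C[n];E=np.array(c["extrinsics"]);K=np.array(c["mtx"])
    q=np.atleast_2d(P)@E[:3,:3].T+E[:3,3]; s=q[:,:2]/q[:,2:]
    s=s*(1+c["k1"]*(s**2).sum(1,keepdims=True)); return s*[K[0,0],K[1,1]]+K[:2,2]
def ray(n,uv):
    c=C[n];E=np.array(c["extrinsics"]);K=np.array(c["mtx"])
    d=(np.array(uv,float)-K[:2,2])/[K[0,0],K[1,1]]; s=d.copy()
    for _ in range(10): s=d/(1+c["k1"]*(s@s))
    return -E[:3,:3].T@E[:3,3], E[:3,:3].T@np.r_[s,1]
def atz(n,uv,z):
    o,d=ray(n,uv); return o+d*(z-o[2])/d[2]
E
python3 - <<'E'
from h import *
im=cv2.imread("pics/top0.png")
a=cv2.resize(im[148:265,365:435],None,fx=5,fy=5,interpolation=cv2.INTER_CUBIC)
b=cv2.resize(im[245:310,140:280],None,fx=3,fy=3,interpolation=cv2.INTER_CUBIC)
o=np.zeros((585,780,3),np.uint8);o[:,:350]=a;o[:195,355:775]=b
s=cv2.imread("pics/scene0.png")[190:285,362:450]
o[200:580,355:707]=cv2.resize(s,None,fx=4,fy=4,interpolation=cv2.INTER_CUBIC)
cv2.imwrite("pics/crop1.png",o)
# cable
sc=np.array([[345,240],[350,195],[360,160],[378,125],[400,98],[430,76],[470,62],[510,60],[560,72],[600,88],[640,105]],float)
ss=np.vstack([np.linspace(sc[i],sc[i+1],20) for i in range(len(sc)-1)])
for uv in[(335,243),(345,222),(380,203),(400,196),(430,190),(500,183),(560,182),(620,185)]:
    P=np.array([atz("top",uv,z) for z in np.arange(0,.8,.01)])
    q=proj("scene",P);d=np.linalg.norm(q[:,None]-ss[None],axis=2).min(1);i=np.argsort(d)[:3]
    print(uv,P[i].round(3).tolist(),d[i].round(1))
for n,uv,z in[("tray",(242.5,277),.03),("vee",(161,267),.032),("bush",(397,222),.06),("tape",(194,314),.019),("bolt",(490.5,204),.05)]: print(n,atz("top",uv,z).round(3))
E
```

```text
(335, 243) [[0.507, -0.076, 0.06], [0.505, -0.076, 0.07], [0.504, -0.076, 0.08]] [1.7 2.2 2.9]
(345, 222) [[0.522, -0.093, 0.22], [0.524, -0.093, 0.21], [0.526, -0.094, 0.2]] [0.8 1.  2. ]
(380, 203) [[0.524, -0.146, 0.36], [0.527, -0.147, 0.35], [0.521, -0.144, 0.37]] [0.5 2.2 2.8]
(400, 196) [[0.525, -0.173, 0.4], [0.522, -0.171, 0.41], [0.528, -0.174, 0.39]] [1.5 1.9 4.5]
(430, 190) [[0.521, -0.209, 0.45], [0.518, -0.207, 0.46], [0.523, -0.211, 0.44]] [0.5 3.2 4. ]
(500, 183) [[0.51, -0.285, 0.52], [0.513, -0.289, 0.51], [0.507, -0.282, 0.53]] [1.4 3.5 5.9]
(560, 182) [[0.503, -0.349, 0.55], [0.506, -0.354, 0.54], [0.5, -0.344, 0.56]] [2.1 3.3 7.4]
(620, 185) [[0.496, -0.418, 0.56], [0.493, -0.411, 0.57], [0.499, -0.424, 0.55]] [1.8 3.5 6.9]
tray [0.43  0.139 0.03 ]
vee [0.452 0.332 0.032]
bush [ 0.557 -0.219  0.06 ]
tape [0.344 0.251 0.019]
bolt [ 0.604 -0.441  0.05 ]
```

View pics/crop1.png

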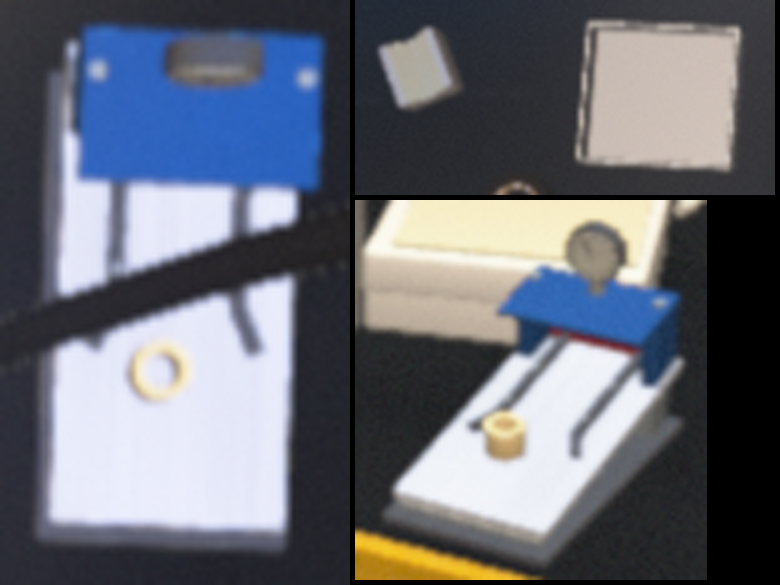

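The crops show the deck's front corners at top pixels (374.6,253) and (422,254), and the bush ring at (397,222), just below the flared lead-ins. The bridge front edge runs from (381,184) to (429,185.5). The block's groove runs roughly up the image. Next I'll fit the ramp, block and tray poses and identify the arm geometry through IK, so I can check cable clearance.

```bash
python3 - <<'E'
from h import *
from scipy.optimize import least_squares
print(R.from_quat(bot.read_tool_rot(),scalar_first=True).as_matrix().round(3).tolist())
cr=lambda u,v:(365+u/5-.4,148+v/5-.4)
a=np.deg2rad(8)
def T(p,P): return np.atleast_2d(P)@(R.from_euler('z',p[2])*R.from_euler('y',-a)).as_matrix().T+[p[0],p[1],.054]
obj=np.array([[-215,55,0],[-215,-55,0],[-62,54,56],[-62,-54,56],[-110,29,7],[-110,-29,7],[-80,29,7],[-80,-29,7]])/1e3
img=np.array([cr(48,525),cr(286,530),cr(80,180),cr(320,188),cr(116,272),cr(238,288),cr(118,215),cr(241,215)])
w=np.array([[1,1]]*4+[[1,0]]*4)  # rails: across only
r=least_squares(lambda p:((proj("top",T(p,obj))-img)*w).ravel(),[.68,-.22,0])
print("ramp",r.x.round(4),r.fun.reshape(-1,2).round(1).tolist())
p=r.x
def toramp(P): return (np.atleast_2d(P)-[p[0],p[1],.054])@(R.from_euler('z',p[2])*R.from_euler('y',-a)).as_matrix()
for z in(.05,.055,.06,.065): print("bush top@z",toramp(atz("top",cr(160,371),z)).round(4), atz("top",cr(160,371),z).round(4))
d2=lambda u,v:(140+(u-355)/3-.33,245+v/3-.33)
tc=np.array([atz("top",d2(*q),.03) for q in[(588,21),(741,28),(732,170),(577,160)]]);print("tray",tc.mean(0).round(4),tc.round(3).tolist())
bc=np.array([atz("top",d2(*q),.032) for q in[(380,46),(432,27),(451,88),(402,107)]]);print("vee",bc.mean(0).round(4),bc.round(3).tolist())
im=cv2.imread("pics/top0.png")
b=cv2.resize(im[248:290,140:185],None,fx=12,fy=12,interpolation=cv2.INTER_CUBIC);cv2.imwrite("pics/vee.png",cv2.convertScaleAbs(b,alpha=1.2))
# arm geometry from IK samples
S=[]
for x in(.35,.45,.55,.62):
  for y in(-.22,.1,.3):
    for lean in(0,.4,.7):
      az=np.arctan2(y,x);yv=np.array([np.sin(lean),0,-np.cos(lean)]);xv=np.array([0,1,0]);M=np.c_[xv,yv,np.cross(xv,yv)]
      for z in(.1,.3):
        q=bot.solve_ik([x,y,z],R.from_matrix(M).as_quat(scalar_first=True))
        if q is not None:S.append((q,[x,y,z],yv))
print(len(S))
Q=np.array([s[0] for s in S]);P=np.array([s[1] for s in S]);Y=np.array([s[2] for s in S])
def fk(g,Q):
    h,L1,b1,L2,b2,d,r0,L3,dz,Lt=g; j=Q.T
    t=j[1];e=j[1]-j[2];f=e+j[3]
    rr=r0+L1*np.sin(t+b1)+L2*np.sin(e+b2)+L3*np.sin(f)
    z=h+L1*np.cos(t+b1)+L2*np.cos(e+b2)+L3*np.cos(f)
    W=np.c_[rr*np.cos(j[0])-d*np.sin(j[0]),rr*np.sin(j[0])+d*np.cos(j[0]),z]
    return W
best=min((least_squares(lambda g:(fk(g,Q)+g[9]*Y-P).ravel(),[.3,.4,0,.4,b,.07,0,l3,0,.2]) for b in(0,1.57,-1.57) for l3 in(0,.1)),key=lambda r:r.cost)
print(best.x.round(3),np.abs(best.fun).max().round(4))
print(Q[:6].round(2).tolist(),P[:6].tolist())
E
```

```text
[[0.302, 0.0, -0.953], [0.953, 0.0, 0.302], [0.0, -1.0, -0.0]]
ramp [ 0.7034 -0.2336 -0.0354] [[0.6, -0.7], [-0.2, 0.2], [-0.4, 0.2], [-0.4, 0.4], [-0.0, 0.0], [0.3, 0.0], [0.0, 0.0], [0.1, 0.0]]
bush top@z [[-0.1432  0.0085  0.0161]] [ 0.5598 -0.22    0.05  ]
bush top@z [[-0.1436  0.0092  0.0212]] [ 0.5587 -0.2192  0.055 ]
bush top@z [[-0.144   0.0099  0.0263]] [ 0.5576 -0.2185  0.06  ]
bush top@z [[-0.1444  0.0107  0.0314]] [ 0.5565 -0.2177  0.065 ]
tray [0.4326 0.1421 0.03  ] [[0.49, 0.201, 0.03], [0.485, 0.08, 0.03], [0.374, 0.084, 0.03], [0.381, 0.204, 0.03]]
vee [0.4524 0.3338 0.032 ] [[0.469, 0.364, 0.032], [0.484, 0.323, 0.032], [0.436, 0.305, 0.032], [0.421, 0.343, 0.032]]
70
[ 2.440e-01  4.770e-01  2.500e-02 -3.820e-01 -1.793e+00  7.300e-02
  2.700e-02 -1.000e-03 -0.000e+00  3.470e-01] 0.0307
[[-0.74, 0.23, -0.72, 0.63, 0.0, -0.74], [-0.74, 0.03, -0.38, 1.16, 0.0, -0.74], [-0.99, 0.07, -1.02, 0.25, 0.33, -0.95], [-0.99, -0.2, -0.66, 0.89, 0.33, -0.95], [-1.24, 0.11, -1.2, -0.01, 0.65, -1.14], [-1.24, -0.29, -0.84, 0.75, 0.65, -1.14]] [[0.35, -0.22, 0.1], [0.35, -0.22, 0.3], [0.35, -0.22, 0.1], [0.35, -0.22, 0.3], [0.35, -0.22, 0.1], [0.35, -0.22, 0.3]]
```

View pics/vee.png

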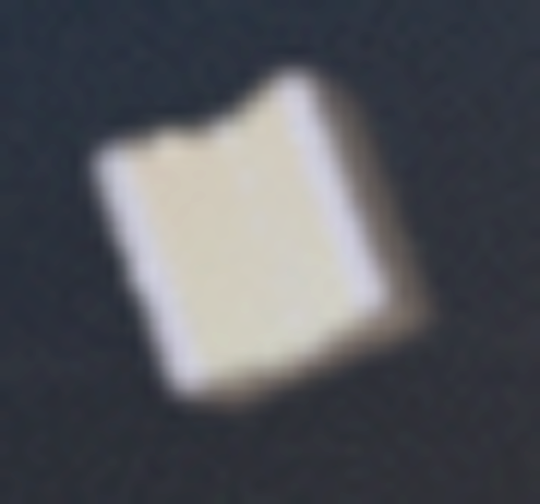

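Ramp fit residuals are under 1 px. The block's groove points about 21° left of x. I have the bush at ramp (-0.143, 0.009). For clearance from the cable I'll grasp leaning back. First move: the bush.

```bash
cat >> h.py <<'E'
RP=np.array([.7034,-.2336,.054]);RR=R.from_euler('z',-.0354)*R.from_euler('y',-np.deg2rad(8))
def toramp(P): return RR.inv().apply(np.array(P)-RP)
def w(P): return RR.apply(P)+RP
def ori(frame,lean):
    """tool leaning back by lean (deg) in frame's xz plane, jaws along frame y; sign nearest to joint 6 now"""
    t=np.deg2rad(lean);y=np.array([np.sin(t),0,-np.cos(t)])
    c=[]
    for s in(1,-1):
        x=np.array([0,s,0]);c.append((frame*R.from_matrix(np.c_[x,y,np.cross(x,y)])).as_quat(scalar_first=True))
    return c
def best(p,c):
    q0=bot.read_joint_positions();L=[]
    for o in c:
        q=bot.solve_ik(p,o)
        if q is not None: L.append((abs(q[5]),o,q))
    if not L: raise SystemExit(f"no ik {p}")
    return min(L,key=lambda a:a[0])[1:]
def go(p,c):
    o,q=best(p,c);bot.move_pose(list(p),o.tolist());return o.tolist()
yaw=lambda d:R.from_euler('z',np.deg2rad(d))
def st(m=""): print(m,"t",round(bot.read_clock(),2),"tcp",np.round(bot.read_position(),4),"ramp",toramp(bot.read_position()).round(4),"F",np.round(bot.read_ft_force(),1),"g",round(bot.read_gripper_width(),3))
E
python3 - <<'E'
from h import *
c=ori(RR,20)
B=np.array([-.1436,.0092,0])
appr=np.array([np.sin(np.deg2rad(20)),0,-np.cos(np.deg2rad(20))])
goal=B+[.003,0,.008]
print([best(p,k)[1].round(2).tolist() for p,k in[([.36,.12,.28],ori(yaw(0),20)),([.38,-.18,.25],c),(w(goal-.08*appr),c),(w(goal),c),([.4326+.003,.1421,.015],ori(yaw(0),20)),
  (w([-.165,0,.05]),ori(RR,10)),(w([-.06,0,.01]),ori(RR,35)),([.4524,.3338,.006],ori(yaw(21),10))]])
go([.36,.12,.28],ori(yaw(0),20)); st()
go([.38,-.18,.25],c); bot.set_gripper(.65); 
go(w(goal-.08*appr),c); st()
print(bot.move_linear(w(goal).tolist(),speed=.08,until_force=6)); st("down")
im=bot.camera("top");cv2.imwrite("pics/b1.png",cv2.resize(im[140:270,330:450,::-1],None,fx=4,fy=4))
im=bot.camera("scene");cv2.imwrite("pics/b1s.png",cv2.resize(im[150:300,330:480,::-1],None,fx=4,fy=4))
bot.set_gripper(0,40); st("grip")
E
```

```text
[[0.17, -0.3, -0.77, 0.76, -0.06, 0.16], [-0.89, -0.23, -0.85, 0.62, 0.36, -0.79], [-0.68, 0.25, -0.8, 0.12, 0.28, -0.58], [-0.63, 0.44, -0.79, -0.07, 0.27, -0.54], [0.2, 0.33, -1.04, -0.15, -0.07, 0.19], [-0.62, 0.37, -0.64, 0.3, 0.17, -0.56], [-0.63, 0.53, -0.83, -0.45, 0.39, -0.46], [0.52, 0.51, -0.61, 0.27, -0.03, 0.15]]
 t 2.54 tcp [0.3603 0.1204 0.2802] ramp [-0.3205  0.3417  0.2735] F [-0.2 -0.2 -0.9] g 0.996
 t 4.97 tcp [ 0.5255 -0.2179  0.1131] ramp [-0.1684  0.0094  0.0833] F [-0.2  0.1  0.4] g 0.651
False
down t 6.12 tcp [ 0.5636 -0.2196  0.0428] ramp [-0.1404  0.0091  0.0084] F [-0.5  0.5 -0.7] g 0.648
grip t 6.58 tcp [ 0.5635 -0.2196  0.0429] ramp [-0.1405  0.0091  0.0085] F [-3.9  0.7  5. ] g 0.301
```

```bash
python3 - <<'E'
from h import *
o=bot.read_tool_rot()
bot.move_linear(w([-.16,.0092,.07]).tolist(),speed=.12); st("lift")
c=ori(RR,20)
go([.38,-.18,.2],c)
c0=ori(yaw(0),20)
im=bot.camera("scene");cv2.imwrite("pics/b2.png",cv2.resize(im[150:350,250:500,::-1],None,fx=3,fy=3))
go([.38,.13,.2],c0)
g=np.array([.4356,.1421,.016])
go(g+[-.02,0,.08],c0); st("above tray")
print(bot.move_linear(g.tolist(),speed=.1,until_force=6)); st("in")
bot.set_gripper(.55); bot.wait(.1)
bot.move_linear((g+[-.04,0,.12]).tolist(),speed=.2); st("out")
go([.34,.22,.24],ori(yaw(21),10))
im=bot.camera("top");cv2.imwrite("pics/b3.png",cv2.resize(im[200:330,120:290,::-1],None,fx=4.5,fy=4.5))
for t in("bush_mid","vee_mid"): print(t,[(np.round(d["bbox"],1).tolist(),round(d["confidence"],2)) for d in bot.search_frame("top",t)[:2]])
st()
E
```

```text
lift t 7.28 tcp [ 0.5356 -0.2185  0.1009] ramp [-0.16    0.0092  0.0698] F [-0.1 -0.  -0.8] g 0.306
above tray t 9.82 tcp [0.4152 0.141  0.0955] ramp [-0.2926  0.3641  0.083 ] F [ 0.3  0.5 -0.5] g 0.309
False
in t 10.79 tcp [0.4361 0.1422 0.0168] ramp [-0.2829  0.3661  0.0022] F [-0.5 -0.5  1.3] g 0.302
out t 12.01 tcp [0.3955 0.142  0.1356] ramp [-0.3065  0.3645  0.1255] F [-1.1 -0.2 -0.8] g 0.554
bush_mid [([238.4, 272.0, 10.4, 10.7], 0.59)]
vee_mid [([148.2, 254.1, 28.3, 27.6], 0.78)]
 t 12.78 tcp [0.3391 0.2191 0.2379] ramp [-0.3508  0.4395  0.235 ] F [-0.3  0.5  0.4] g 0.55
```

View pics/b3.png

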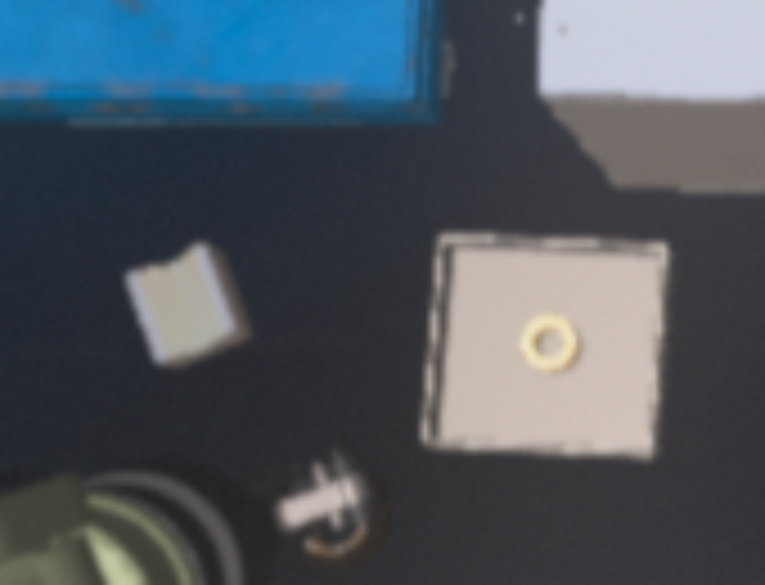

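The bush stands upright in the tray (crop (550,342)) and the block hasn't moved. Next: pick up the block.

```bash
python3 - <<'E'
from h import *
f=lambda u,v:atz("top",(120+u/4.5-.4,200+v/4.5-.4),.032)
k=[f(*q) for q in[(128,275),(207,243),(238,330),(160,365)]]
d=(k[0]-k[3])+(k[1]-k[2]);yw=np.rad2deg(np.arctan2(d[1],d[0]));m=np.mean(k,0)
print("vee",m.round(4),"yaw",yw.round(1))
V=(m*2+np.array([.4524,.3338,.032]))/3; V[2]=0
F=yaw(yw);c=ori(F,10)
tip=V+F.apply([.0018,0,.006]);a=F.apply([np.sin(np.deg2rad(10)),0,-np.cos(np.deg2rad(10))])
bot.set_gripper(.9); go(tip-.09*a,c); st("above")
print(bot.move_linear(tip.tolist(),speed=.1,until_force=8)); st("down")
bot.set_gripper(0,70); st("grip")
bot.move_linear((tip+[0,0,.012]).tolist(),speed=.06); st("lift")
bot.move_linear((tip+[-.04,-.03,.12]).tolist(),speed=.15); st("up")
im=bot.camera("top");cv2.imwrite("pics/v1.png",cv2.resize(im[200:330,120:290,::-1],None,fx=4.5,fy=4.5))
E
```

```text
vee [0.4524 0.3333 0.032 ] yaw 23.1
above t 14.02 tcp [0.4394 0.3277 0.095 ] ramp [-0.2752  0.5516  0.0801] F [-0.6  0.2  0.9] g 0.895
False
down t 15.07 tcp [0.4544 0.3343 0.0066] ramp [-0.2729  0.5588 -0.0095] F [ 1.1 -0.7 -0. ] g 0.896
grip t 15.47 tcp [0.4545 0.3349 0.007 ] ramp [-0.2728  0.5593 -0.0091] F [-1.6 -0.1  5.3] g 0.5
lift t 15.82 tcp [0.4543 0.3342 0.0184] ramp [-0.2714  0.5586  0.0022] F [-0.2  0.2 -3.2] g 0.5
up t 16.76 tcp [0.4139 0.304  0.1254] ramp [-0.2954  0.5271  0.1136] F [-0.1 -1.6 -2.8] g 0.5
```

```bash
python3 - <<'E'
from h import *
c0=ori(yaw(0),10);c=ori(RR,10)
go([.36,.12,.22],c0); go([.38,-.17,.2],c)
T=np.array([-.1632,0,.006])
go(w(T+[-.01,0,.06]),c); st("above")
bot.move_linear(w(T+[0,0,.012]).tolist(),speed=.08)
im=bot.camera("top");cv2.imwrite("pics/v2.png",im[:,:,::-1])
im2=bot.camera("scene");cv2.imwrite("pics/v2s.png",im2[:,:,::-1])
a=cv2.resize(im[140:270,340:450],None,fx=3.5,fy=4.5);b=cv2.resize(im2[190:300,350:460],None,fx=3.7,fy=5.3)
h=min(len(a),len(b));cv2.imwrite("pics/v2c.png",np.hstack([a[:h],b[:h]])[:,:,::-1])
print(bot.move_linear(w(T).tolist(),speed=.03,until_force=5)); st("placed")
E
```

```text
above t 19.55 tcp [ 0.5223 -0.2256  0.095 ] ramp [-0.1738  0.0016  0.0659] F [ 0.8 -0.4 -2.5] g 0.499
True
placed t 20.82 tcp [ 0.5411 -0.228   0.0386] ramp [-0.163  -0.0002  0.0074] F [-2.8 -0.1  5.6] g 0.499
```

View pics/v2c.png

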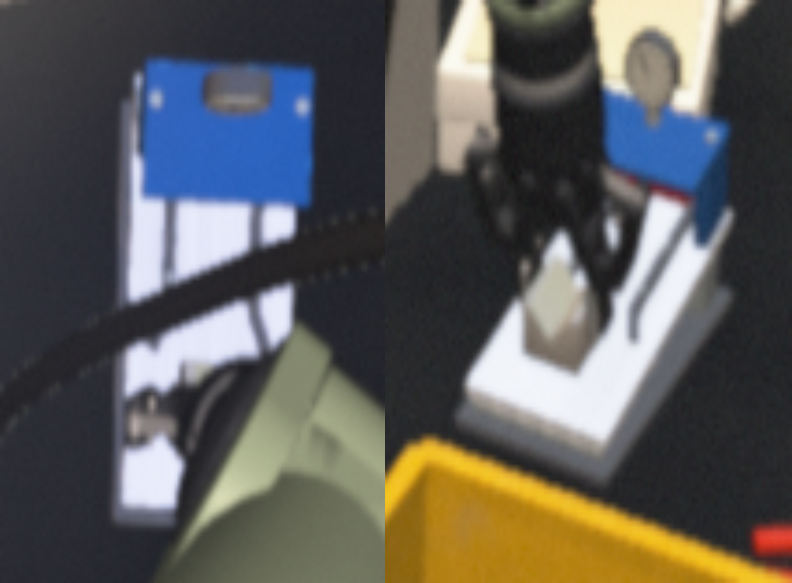

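The block is over the deck foot, groove up the ramp, and contact came at the expected height. Next I'll release, back off and look.

```bash
python3 - <<'E'
from h import *
bot.set_gripper(.75); bot.wait(.2); st("rel")
t=np.deg2rad(10);a=np.array([np.sin(t),0,-np.cos(t)])
p=toramp(bot.read_position())-.06*a
bot.move_linear(w(p).tolist(),speed=.12)
bot.move_linear([.38,-.19,.2],speed=.25); bot.set_gripper(.15); go([.36,-.02,.22],ori(yaw(0),25)); st()
im=bot.camera("top");cv2.imwrite("pics/v3.png",im[:,:,::-1])
print([(np.round(d["bbox"],1).tolist(),round(d["confidence"],2)) for d in bot.search_frame("top","vee_mid")[:2]])
im2=bot.camera("scene")
a=cv2.resize(im[145:265,365:435],None,fx=5,fy=5);b=cv2.resize(im2[190:300,350:460],None,fx=3.7,fy=5.4)
h=min(len(a),len(b));cv2.imwrite("pics/v3c.png",np.hstack([a[:h],b[:h]])[:,:,::-1])
P=np.array([[-.19,.022,.032],[-.14,.022,.032],[-.14,-.022,.032],[-.19,-.022,.032]])
print("expected rim px in crop",((proj("top",w(P))-[365,145]+.4)*5).round().tolist())
E
```

```text
rel t 21.36 tcp [ 0.5398 -0.2272  0.0374] ramp [-0.1645  0.0006  0.0063] F [ 0.1  0.4 -0.5] g 0.751
 t 24.14 tcp [ 0.3609 -0.0207  0.2208] ramp [-0.3232  0.2007  0.2139] F [-0.4 -0.1 -0. ] g 0.151
[([389.6, 221.1, 22.9, 21.5], 0.96)]
expected rim px in crop [[132.0, 484.0], [136.0, 375.0], [232.0, 379.0], [228.0, 488.0]]
```

View pics/v3c.png

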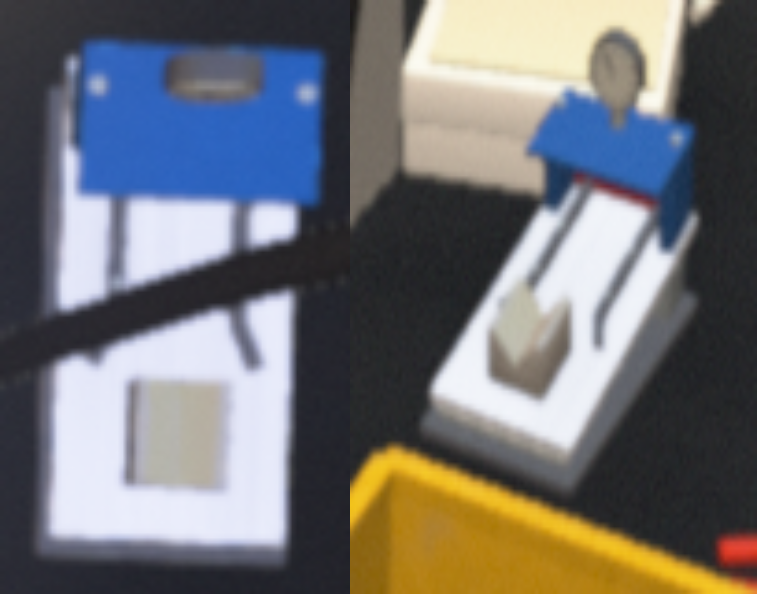

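The block sits flat, with its rim at crop (137–230, 380–488) against the predicted (134–230, 377–486). It is centred and straight. Now push.

```bash
python3 - <<'E'
from h import *
c=ori(RR,35)
go([.36,-.18,.2],c)
go(w([-.245,0,.05]),c); st("pre")
print(bot.move_linear(w([-.235,0,.009]).tolist(),speed=.06,until_force=6)); st("low")
print(bot.move_linear(w([-.135,0,.009]).tolist(),speed=.05,until_force=25)); st("mid")
im=bot.camera("top")
print(bot.move_linear(w([-.08,0,.009]).tolist(),speed=.04,until_force=25)); st("in")
im2=bot.camera("scene")
a=cv2.resize(im[145:265,365:435],None,fx=5,fy=5);b=cv2.resize(im2[190:300,350:460],None,fx=3.7,fy=5.4)
h=min(len(a),len(b));cv2.imwrite("pics/p1.png",np.hstack([a[:h],b[:h]])[:,:,::-1])
E
```

```text
pre t 25.93 tcp [ 0.4543 -0.2232  0.0693] ramp [-0.2448  0.0015  0.0499] F [-0.7 -1.3 -0.2] g 0.153
False
low t 26.78 tcp [ 0.4696 -0.2255  0.0306] ramp [-2.349e-01 -2.000e-04  9.400e-03] F [-0.  -0.8 -0.3] g 0.152
False
mid t 28.93 tcp [ 0.5684 -0.2288  0.0441] ramp [-0.1351  0.      0.009 ] F [-1.   0.3 -1. ] g 0.149
False
in t 30.51 tcp [ 0.623  -0.2308  0.0519] ramp [-0.08   -0.      0.0091] F [-0.5 -0.1  0.1] g 0.152
```

View pics/p1.png

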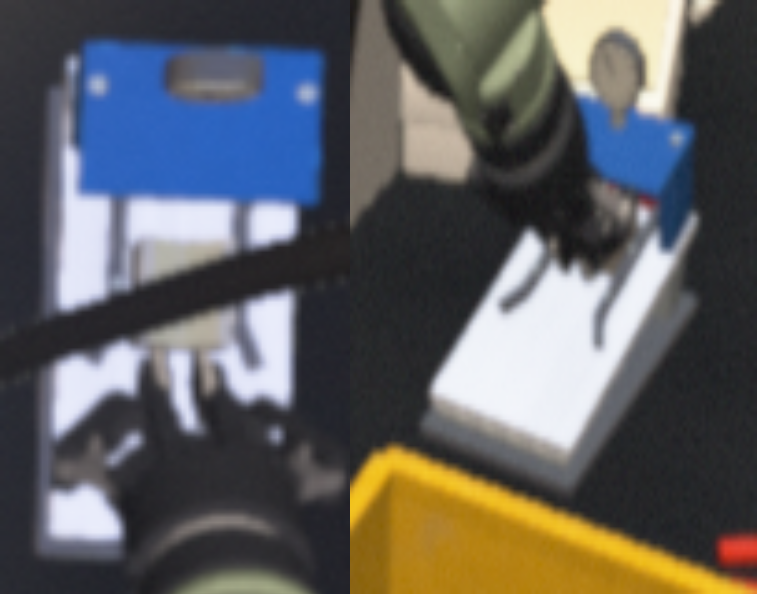

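The block is entering the rails squarely, pushed by both fingertips at crop (160,370) and (207,370). Now push until it meets the stop.

```bash
python3 - <<'E'
from h import *
f=lambda u,v:toramp(atz("top",(365+u/5-.4,145+v/5-.4),w([-.12,0,.032])[2]-.0)).round(4)
print("mid-push lower rim (tcp -.135):",f(190,348))
print(bot.move_linear(w([-.04,0,.009]).tolist(),speed=.025,until_force=14)); st("stop")
bot.wait(.2); st()
im=bot.camera("scene");top=bot.camera("top")
t=np.deg2rad(35);a=np.array([np.sin(t),0,-np.cos(t)])
p=toramp(bot.read_position()); bot.move_linear(w(p+[-.02,0,.0]).tolist(),speed=.08)
bot.move_linear(w(p+[-.02,0,0]-.06*a).tolist(),speed=.15)
bot.move_linear([.40,-.19,.2],speed=.25); go([.36,.02,.25],ori(yaw(0),20)); st("away")
im2=bot.camera("scene");top2=bot.camera("top")
S=lambda i:cv2.resize(i[190:270,370:450],(390,390),interpolation=cv2.INTER_CUBIC)
U=lambda i:cv2.resize(i[150:210,370:432],(390,200),interpolation=cv2.INTER_CUBIC)
cv2.imwrite("pics/f.png",np.vstack([np.hstack([S(im),S(im2)]),np.hstack([U(top),U(top2)])])[:,:,::-1])
cv2.imwrite("pics/ftop.png",top2[:,:,::-1])
for x in(-.05,-.055): print(x,"lower face corners in S crop",((proj("scene",w([[x,.022,0],[x,-.022,0],[x,.022,.032],[x,-.022,.032]]))-[370,190]+.4)*390/80).round().tolist())
E
```

```text
mid-push lower rim (tcp -.135): [-0.1265 -0.0022  0.0329]
True
stop t 31.48 tcp [ 0.6428 -0.231   0.0536] ramp [-0.0602  0.0005  0.008 ] F [-0.4  0.5 -0.3] g 0.15
 t 31.68 tcp [ 0.6422 -0.2308  0.0531] ramp [-0.0608  0.0006  0.0077] F [ 0.1 -0.3  0.1] g 0.152
away t 34.67 tcp [0.3602 0.0201 0.2492] ramp [-0.3214  0.2414  0.2423] F [ 0.1 -0.8 -0.3] g 0.156
-0.05 lower face corners in S crop [[195.0, 221.0], [266.0, 239.0], [195.0, 174.0], [266.0, 191.0]]
-0.055 lower face corners in S crop [[192.0, 225.0], [262.0, 243.0], [191.0, 179.0], [263.0, 196.0]]
```

View pics/f.png

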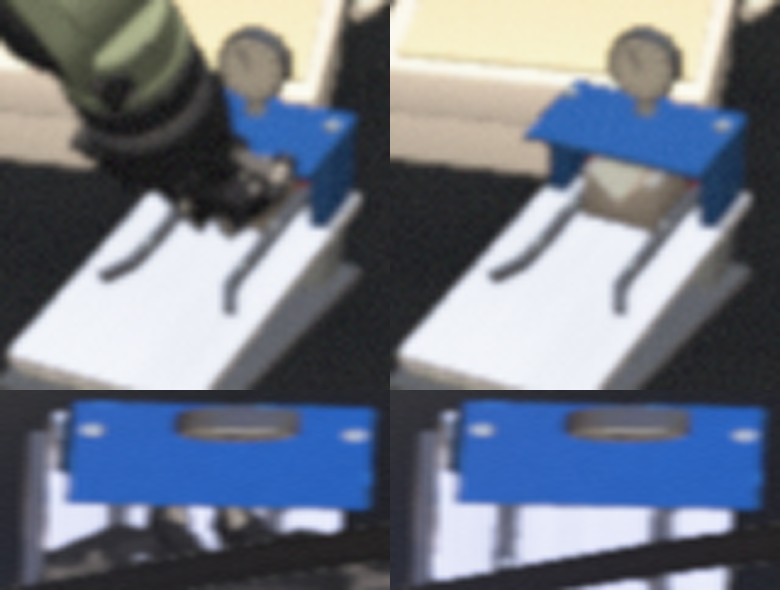

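The block is under the bridge near the stop, sitting straight. The fingertip stopped at -0.060, against roughly -0.059 expected at home. I'll push once more, firmer, to confirm it's seated, and check the scene camera's bias against the deck corners.

```bash
python3 - <<'E'
from h import *
print("deck FL, lead-in R tip, bridge FR top, in S crop",((proj("scene",w([[-.215,.055,0],[-.133,-.039,.007],[-.062,-.054,.056],[-.062,.054,.056]]))-[370,190]+.4)*390/80).round().tolist())
c=ori(RR,35)
go([.38,-.18,.2],c); go(w([-.12,0,.05]),c)
bot.move_linear(w([-.085,0,.009]).tolist(),speed=.08,until_force=8)
print(bot.move_linear(w([-.04,0,.009]).tolist(),speed=.02,until_force=4)); st("touch")
print(bot.move_linear(w([-.04,0,.009]).tolist(),speed=.03,until_force=28)); st("firm")
p=toramp(bot.read_position());t=np.deg2rad(35);a=np.array([np.sin(t),0,-np.cos(t)])
bot.move_linear(w(p+[-.02,0,0]).tolist(),speed=.08)
bot.move_linear(w(p+[-.02,0,0]-.06*a).tolist(),speed=.15)
bot.move_linear([.40,-.19,.2],speed=.25); go([.36,.02,.25],ori(yaw(0),20)); st("away")
im2=bot.camera("scene");top2=bot.camera("top")
o=np.hstack([cv2.resize(im2[190:270,370:450],(390,390),interpolation=cv2.INTER_CUBIC),cv2.resize(top2[140:340,120:520],(400,200)).repeat(1,0)[:0].reshape(0,400,3) if 0 else np.vstack([cv2.resize(top2[140:340,120:520],(400,200)),np.zeros((190,400,3),np.uint8)])])
cv2.imwrite("pics/g.png",o[:,:,::-1])
for n in["tape","hex_key","bolt","brush","bush_mid"]: print(n,[(np.round(d["bbox"],1).tolist(),round(d["confidence"],2)) for d in bot.search_frame("top",n)[:1]])
E
```

```text
deck FL, lead-in R tip, bridge FR top, in S crop [[11.0, 356.0], [233.0, 310.0], [312.0, 178.0], [135.0, 137.0]]
True
touch t 38.82 tcp [ 0.6427 -0.2311  0.0538] ramp [-0.0602  0.0003  0.0083] F [-0.9 -0.1  0.1] g 0.148
True
firm t 39.17 tcp [ 0.6431 -0.2304  0.0511] ramp [-0.0601  0.0011  0.0055] F [-0.4 -0.1 -0.4] g 0.15
away t 42.08 tcp [0.3602 0.0201 0.2492] ramp [-0.3214  0.2414  0.2423] F [ 0.3 -0.4 -1.6] g 0.148
tape [([181.5, 304.6, 26.1, 21.6], 0.64)]
hex_key [([472.4, 271.7, 23.1, 61.7], 0.74)]
bolt [([485.9, 200.1, 11.3, 6.9], 0.55)]
brush [([322.7, 295.4, 71.9, 28.3], 0.69)]
bush_mid [([236.2, 273.5, 12.2, 5.1], 0.69)]
```

View pics/g.png

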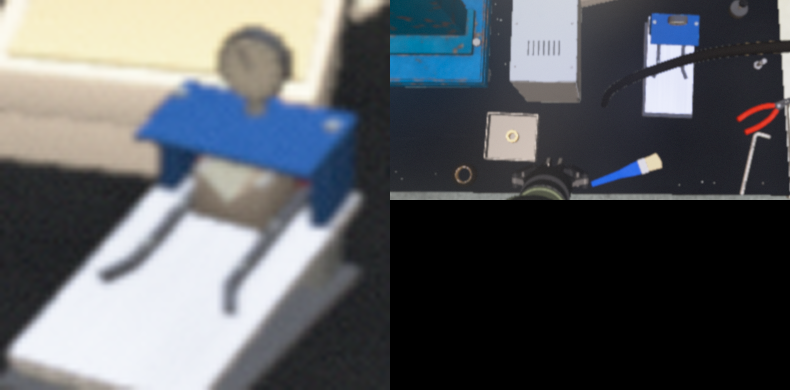

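A firm 28 N push moved it no further, so it is hard against the stop. The bystanders haven't moved, the bush is in the tray and the arm is clear. Handing in.

```bash
python3 -c "
from cell import bot
bot.close_job()"
```

```text
the job is handed in; nothing more can be done
```

The job is done and handed in, about 42 s into the 70 s limit; it reported no verdict.

- **Bush:** I gripped it across the ramp with the tool leaning back and released it upright near the middle of the tray. The last top picture still shows it there.
- **V block:** I set it down flat on the foot of the ramp, groove up and running up the ramp. Its top edges lay within about 3 enlarged-crop pixels (under 2 mm) of where I predicted. I then let go and pushed it up between the rails with two fingertips, the tool leaning back 35° from the deck's normal.
- **At the stop:** The push stopped on force with the tool point at ramp x -0.0602. I had expected about -0.059 with the block home. A second, firmer push (28 N) stopped at the same place, so the block is against something rigid.
- **Disagreement:** In the scene camera the block's lower face appears about 2 pixels (about 5 mm) farther up the ramp than predicted. The deck corner I compared was off the same way by about 1 pixel, so I put it down mainly to calibration and went by the contact readings.
- **Not measured:** I did not measure the gap at the stop; the bridge hides that end from the top camera.
- **Other things on the table:** The tape, hex key, bolt and brush were found where they started, to within a few pixels. The arm was clear of everything at hand-in.

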